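# Start the deck-oven bench timers in loading order

### The job

The three oven decks have just been loaded: start their bench timers in loading order by pressing the black plunger on top of each one down lightly with the fingertips, first the big round timer, then the square one, then the long narrow one. Leave the small round timer unstarted, and leave every timer and everything else on the bench standing where it is, nothing lifted or pushed aside.

Things in the scene. Friction and masses are not known exactly. Their poses are not given: they have to be found in the camera images.
- big_round: big round bench timer: upright drum 110 mm across, case 45 mm high. Loose, 0.2 to 0.6 kg, steel with a white dial on top and a black plunger in the middle of the dial. Origin at the centre of its underside, z up; stands on the work surface.
- big_round_cap (a point): centre of the top face of the big round timer's plunger cap: a flat black disc 32 mm across, 8 mm thick, 28 mm above the case when fully up. The cap sits on the plunger stem on a spring that gives 1 mm per 2.5 N, 9 mm at most, and springs back; the point rides down with both.
- big_round_plunger (a joint): how far the big round timer's plunger is down, in m: 0 fully up, 0.010 at its end stop. It moves straight down against a steady drag of about 2 N, with no spring, and stays where it is left; the timer runs once it is more than 6 mm down; 20 N on it is too much. It starts 0 to 2 mm down.
- square: square bench timer: block 84 x 84 mm, case 55 mm high. Loose, 0.2 to 0.6 kg, steel with a white dial on top and a black plunger in the middle of the dial. Origin at the centre of its underside, z up; stands on the work surface.
- square_cap (a point): centre of the top face of the square timer's plunger cap: a flat black disc 32 mm across, 8 mm thick, 28 mm above the case when fully up. The cap sits on the plunger stem on a spring that gives 1 mm per 2.5 N, 9 mm at most, and springs back; the point rides down with both.
- square_plunger (a joint): how far the square timer's plunger is down, in m: 0 fully up, 0.010 at its end stop. It moves straight down against a steady drag of about 2 N, with no spring, and stays where it is left; the timer runs once it is more than 6 mm down; 20 N on it is too much. It starts 0 to 2 mm down.
- long: long narrow bench timer: block 140 mm (its x) x 56 mm (its y), case 40 mm high. Loose, 0.2 to 0.6 kg, steel with a white dial on top and a black plunger in the middle of the dial. Origin at the centre of its underside, z up; stands on the work surface.
- long_cap (a point): centre of the top face of the long timer's plunger cap: a flat black disc 32 mm across, 8 mm thick, 28 mm above the case when fully up. The cap sits on the plunger stem on a spring that gives 1 mm per 2.5 N, 9 mm at most, and springs back; the point rides down with both.
- long_plunger (a joint): how far the long timer's plunger is down, in m: 0 fully up, 0.010 at its end stop. It moves straight down against a steady drag of about 2 N, with no spring, and stays where it is left; the timer runs once it is more than 6 mm down; 20 N on it is too much. It starts 0 to 2 mm down.
- small_round: small round bench timer, to be left alone: upright drum 64 mm across, case 50 mm high. Loose, 0.2 to 0.6 kg, steel with a white dial on top and a black plunger in the middle of the dial. Origin at the centre of its underside, z up; stands on the work surface.
- small_round_cap (a point): centre of the top face of the small round timer's plunger cap: a flat black disc 32 mm across, 8 mm thick, 28 mm above the case when fully up. The cap sits on the plunger stem on a spring that gives 1 mm per 2.5 N, 9 mm at most, and springs back; the point rides down with both.
- small_round_plunger (a joint): how far the small round timer's plunger is down, in m: 0 fully up, 0.010 at its end stop. It moves straight down against a steady drag of about 2 N, with no spring, and stays where it is left; the timer runs once it is more than 6 mm down; 20 N on it is too much. It starts 0 to 2 mm down.
- ring_mould_a: empty steel ring mould, 70 mm across, 45 mm high, loose; origin at its underside centre. Not part of the job.
- ring_mould_b: empty steel ring mould, 70 mm across, 45 mm high, loose; origin at its underside centre. Not part of the job.
- jam_jar: closed amber jar with a steel lid, 68 mm across, 75 mm high, loose; origin at its underside centre. Not part of the job.
- nozzle: steel piping nozzle, a cone 32 mm across and 45 mm high, loose; origin at its underside centre. Not part of the job.
- spatula: spatula lying flat along its x, loose. Not part of the job.
- milk_carton: milk carton 70 x 70 mm, 173 mm high, loose; origin at its underside centre. Not part of the job.
Not all that is in view belongs to the job. Leave any pink or yellow look-alike of the long alone.

How it is judged:
By the outcome, as a careful person would: the job done as asked, in the order asked, and still so for the second after the job is handed in, with the robot touching nothing.
It also fails if it takes over 58 s, if anything falls off the work surface, if the arm or the gripper's body presses on something with over 40 N, if the wrist force passes 120 N, or if a joint passes its speed limit or range.

### The arm

A 6-joint arm with a two-finger parallel gripper is mounted at the origin on the work surface. World frame = base frame: x ahead of the robot, y to its left, z up, the work surface at z = 0. Lengths are in mm, angles in rad, forces in N, time in s.
With the tool pointing down it reaches from about 400 to 925 mm from the base axis. Payload 12.5 kg.
Tool frame: the origin (TCP) lies midway between the tips of the shut fingers; the grasp point (between the pads) lies 19 mm behind it; z points along the fingers, y is the direction in which the jaws open and shut (so a half turn about z gives the same grasp; the last joint's range is limited). The gripper opens to 95 mm and grips with 3 to 60 N. Pads are 20 mm wide; open, the fingers measure 119 mm over their backs; the gripper's body (75 mm by 180 mm) begins 59 mm behind the grasp point.
Start: joints at [-0.106, 0.491, 1.559, -0, 1.092, -0.106], TCP at [625.017, 0.021, 214.661] pointing down, gripper open.
Joint ranges: [-3.1, 3.1], [-0.84, 2.19], [0.05, 2.79], [-1.13, 4.28], [0.06, 2.93], [-2.69, 2.69]. Speed limits (rad/s): [2.22, 2.22, 2.79, 3.14, 3.14, 3.14].

### API

Orientations are given as [roll, pitch, yaw] about the fixed x, y, z axes, in that order (R = Rz(yaw) Ry(pitch) Rx(roll)).
In Python, from cell import * gives the robot as it stands. The module is installed in compiled form; this text tells all that it offers.
- The arm moves only by the tool carry_out, never from a script. Its argument "moves" is a list of rows, each an object of numbers: "dx", "dy", "dz": the shift along the tool's x, y, z in m; "twist": the turn about the tool's z in degrees. A call has 1 to 5 rows; each row is the pose to reach, as a shift and turn from the pose commanded when the call began, along the tool's axes at that moment; what a row does not reach only later rows make up. A row lasts 1/10 s, in which the tool goes at most 50 mm and 8.59 degrees, less where a joint would pass 70% of its speed; a pose out of reach is approached as far as the arm can. A call with a gripper value outside its range is refused whole. "grip" is the finger opening in m, from 0 to 0.0951, set as the call begins (left out, the last holds). The fingers move at their own pace and stop on an object; the grip force is fixed at half the most. Time passes only in rows, so rows that repeat a pose let the fingers close. It gives the time, the measured TCP pose, the force and the opening at its end, in the units of the state.
- state(): the state, without advancing time (a new reading comes with each control period).
- read_camera(name): name is "scene" or "side" or "wrist"; returns (picture, depth): 384x512x3 uint8, red, green, blue; 384x512 float32, mm along the optical axis (not along the pixel's ray), 0 where there is no reading.
- camera_info(name): a dict with "mtx" (3x3 intrinsics, pixels), "dist_coeffs" ([k1, k2, p1, p2, k3] as OpenCV has them; the pictures are not rectified), "R" (3x3) and "t" (3): a world point X has camera coordinates R X + t. Camera axes: x right, y down, z forward; pixel columns grow to the right and rows downward; lengths in mm; the calibration is good to about 2 mm. A picture is of the moment at which its call begins: read the wrist's pose just before it. camera_info takes no time and is no camera call; for the wrist camera it gives the pose at the moment of the call.
- job_done(): hands the job in, once; it reports no verdict.
The state is a dict: "t": time; "joints": joint angles; "qvel": joint speeds; "tau": joint torques, N m; "eef_pos": TCP position; "tcp_rot": TCP orientation; "ft_force": force on the tool from outside, world axes, zero at the start; "moment": the same for the moment, N m; "opening": opening from 0.0 (shut) to 1.0 (fully open).
Only numpy, scipy, OpenCV 4.12 (cv2) and the standard library are available. Lean on these libraries where they do the work, as an engineer would, in place of code of your own. Each camera call takes 0.05 s, during which the arm holds its last target. There are 200 camera calls.

## Working session

There is one attempt and no reset: what is moved stays moved. The work goes in short steps, Python scripts to look and compute and a tool call to move; the robot and the scene stay as the last step left them, time stands still between calls to the robot, and variables do not carry over. Pictures are saved under pics/ and viewed, about 8 in all and at most 12, crops included, and the job is handed in when it is done.

Besides the shell and the picture viewer there is one more tool, called after ">>>" by a JSON object that holds its "api" and its "payload", one argument or row to a line. carry_out: Moves the arm, as the interface text tells. Its arguments: {"type":"object","properties":{"moves":{"type":"array","items":{"type":"object","properties":{"dx":{"type":"number"},"dy":{"type":"number"},"dz":{"type":"number"},"twist":{"type":"number"}}}},"grip":{"type":"number"}},"required":["moves"]}

```bash
mkdir -p pics
python3 - <<'E'
from cell import *
import cv2, numpy as np
s=state(); print(s)
for n in("scene","side","wrist"):
    i=camera_info(n); p,d=read_camera(n)
    np.savez(f"{n}0.npz",p=p,d=d,**{k:np.array(i[k]) for k in("mtx","dist_coeffs","R","t")})
    cv2.imwrite(f"pics/{n}0.png",p[:,:,::-1]); print(n,-np.array(i["R"]).T@np.array(i["t"]),np.array(i["R"])[2])
E
```

```text
{'t': 0.0, 'joints': array([-1.05595843e-01,  4.91571281e-01,  1.55949571e+00, -1.30059974e-05,
        1.09168931e+00, -1.05628302e-01]), 'qvel': array([ 0.00016442, -0.00058789, -0.00198851, -0.00096085,  0.00055711,
       -0.00071902]), 'tau': array([-9.52334158e-04, -6.12640929e+01, -2.58175153e+01,  6.92750537e-02,
        4.83079045e-02, -1.38641695e-05]), 'eef_pos': array([6.24735716e+02, 5.01774994e-02, 2.14038537e+02]), 'tcp_rot': array([-3.14043428e+00, -1.11215183e-04,  1.57083472e+00]), 'ft_force': array([-0.23959399, -0.06288712,  0.52362234]), 'moment': array([-0.0575161 ,  0.04590286, -0.02602928]), 'opening': 1.00120185229804}
scene [ 950.42403305  312.86900127 1033.55342431] [-0.40812359 -0.29626891 -0.86351599]
side [  37.91568441 -786.27793254  820.35790283] [ 0.37405027  0.67607663 -0.63482816]
wrist [625.11178512  74.91574079 385.15865908] [-1.18281285e-04 -2.64155473e-01 -9.64480105e-01]
```

View pics/scene0.png

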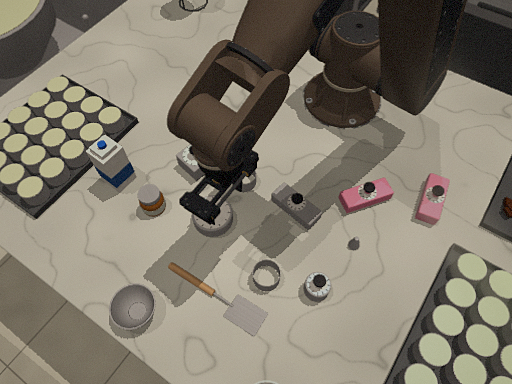

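View pics/side0.png

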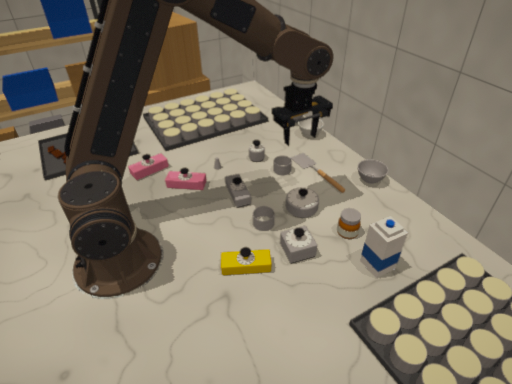

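```bash
cat > h.py <<'E'
import cv2, numpy as np
def cast(f,uv,z):
    u=cv2.undistortPoints(np.array(uv,float).reshape(-1,1,2),f["mtx"],f["dist_coeffs"])[:,0]
    r=np.c_[u,np.ones(len(u))]@f["R"]; c=-f["R"].T@f["t"]
    return c+r*((z-c[2])/r[:,2])[:,None]
def blob(f,seed,w=14,th=60):
    "largest dark blob near the seed: centroid, bbox"
    x,y=seed; g=f["p"][y-w:y+w,x-w:x+w].max(2)
    n,l,s,c=cv2.connectedComponentsWithStats((g<th).astype(np.uint8))
    k=1+np.argmax(s[1:,4]); b=s[k]
    return c[k]+[x-w,y-w],[b[0]+x-w,b[1]+y-w,b[2],b[3],b[4]]
E
python3 - <<'E'
from h import *
S=np.load("side0.npz");C=np.load("scene0.npz")
for f,n,sd,z in((S,"big",(303,193),68),(S,"sq",(298,233),78),(S,"long",(237,182),63),(S,"small",(257,145),73),(C,"long",(297,199),63),(C,"small",(319,281),73)):
    c,b=blob(f,sd); print(n,c,b,cast(f,c,z)[0].round(1))
print("milk cap",cast(S,[(390,223)],173),"jar",cast(S,[(350,216)],75),"rings",cast(S,[(263,212),(283,160)],45))
E
python3 - <<'E'
import cv2
a=cv2.imread('pics/side0.png')[130:280,200:420];b=cv2.imread('pics/wrist0.png')
a=cv2.resize(a,None,fx=1.7454,fy=1.7454,interpolation=2);b=cv2.resize(b,(400,300));import numpy as np
cv2.imwrite('pics/m.png',np.hstack([cv2.resize(a,(400,300)),b]))
E
```

```text
big [302.57446809 192.12765957] [np.int32(299), np.int32(189), np.int32(8), np.int32(8), np.int32(47)] [593.9 -76.5  68. ]
sq [298.85483871 232.41935484] [np.int32(295), np.int32(229), np.int32(9), np.int32(9), np.int32(62)] [ 475.4 -227.    78. ]
long [236.77358491 180.28301887] [np.int32(233), np.int32(177), np.int32(9), np.int32(8), np.int32(53)] [438.5  93.7  63. ]
small [256.33333333 142.75      ] [np.int32(254), np.int32(141), np.int32(6), np.int32(5), np.int32(24)] [605.9 255.6  73. ]
long [296.83168317 198.04950495] [np.int32(291), np.int32(193), np.int32(12), np.int32(11), np.int32(101)] [438.8  93.1  63. ]
small [319.17073171 280.60162602] [np.int32(313), np.int32(275), np.int32(13), np.int32(13), np.int32(123)] [606.3 256.1  73. ]
milk cap [[ 638.93013355 -388.04552254  173.        ]] jar [[ 647.88724218 -245.90770622   75.        ]] rings [[446.8186041  -72.32815478  45.        ]
 [655.03189592 137.52745261  45.        ]]
```

View pics/m.png

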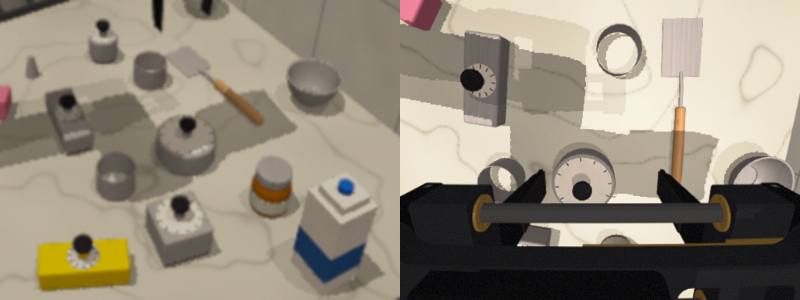

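Run:
```python
from h import *
W=np.load("wrist0.npz");S=np.load("side0.npz")
for n,sd,z,w in(("big",(233,243),72,14),("long",(91,102),67,18)):
    c,b=blob(W,sd,w); print(n,c,b,cast(W,c,z-1)[0].round(1), W["d"][int(c[1]),int(c[0])])
    x,y=map(int,c.round()); d=float(W["d"][y,x]); u=cv2.undistortPoints(np.array([[[x,y]]],float),W["mtx"],W["dist_coeffs"])[0,0]
    print(W["R"].T@(np.r_[u,1]*d-W["t"]))
```

```text
big [232.70175439 243.74342105] [np.int32(221), np.int32(232), np.int32(24), np.int32(24), np.int32(456)] [594.2 -76.9  71. ] 341.301
[594.85506537 -76.00972694  73.54522893]
long [ 91.53181818 102.08181818] [np.int32(77), np.int32(88), np.int32(30), np.int32(30), np.int32(660)] [439.8  92.4  66. ] 301.56903
[441.15629924  92.41921512  67.41056728]
```

>>> {"api": "carry_out", "payload": {
  "moves": [
    {"dz": 0.03,"dx": -0.025,"dy": -0.01},
    {"dz": 0.06,"dx": -0.05,"dy": -0.02},
    {"dz": 0.09,"dx": -0.076,"dy": -0.031},
    {"dz": 0.1,"dx": -0.076,"dy": -0.031},
    {"dz": 0.1,"dx": -0.076,"dy": -0.031}
  ],
  "grip": 0
}}

```text
schema error: expected keys dx, dy, dz, twist
```

>>> {"api": "carry_out", "payload": {
  "moves": [
    {"dx": -0.025,"dy": -0.01,"dz": 0.03,"twist": 0},
    {"dx": -0.05,"dy": -0.02,"dz": 0.06,"twist": 0},
    {"dx": -0.076,"dy": -0.031,"dz": 0.09,"twist": 0},
    {"dx": -0.076,"dy": -0.031,"dz": 0.1,"twist": 0},
    {"dx": -0.076,"dy": -0.031,"dz": 0.1,"twist": 0}
  ],
  "grip": 0
}}

```text
t: 0.65
eef_pos: [593.5, -76.1, 113.3]
tcp_rot: [-3.139, -0.001, 1.569]
ft_force: [-0.1, 0.1, 0.5]
opening: 0.637
```

>>> {"api": "carry_out", "payload": {
  "moves": [
    {"dx": 0,"dy": 0,"dz": 0,"twist": 0},
    {"dx": 0,"dy": 0,"dz": 0,"twist": 0},
    {"dx": 0,"dy": 0,"dz": 0.01,"twist": 0},
    {"dx": 0,"dy": 0,"dz": 0.02,"twist": 0},
    {"dx": 0,"dy": 0,"dz": 0.03,"twist": 0}
  ],
  "grip": 0
}}

```text
t: 1.15
eef_pos: [594.0, -75.7, 83.8]
tcp_rot: [3.142, -0.0, 1.571]
ft_force: [0.6, -0.7, -0.9]
opening: 0.215
```

Run:
```python
from cell import *
import cv2,numpy as np
print(state()["eef_pos"],state()["ft_force"],state()["opening"])
i=camera_info("wrist");p,d=read_camera("wrist");np.savez("wrist1.npz",p=p,d=d,**{k:np.array(i[k]) for k in("mtx","dist_coeffs","R","t")})
q,_=read_camera("side")
cv2.imwrite("pics/w1.png",np.hstack([cv2.resize(p,(400,300)),cv2.resize(q[130:280,200:400],(400,300))])[:,:,::-1])
```

```text
[593.96934032 -75.68220041  83.81179457] [ 0.6470807  -0.71742377 -0.85576225] 0.2154792217796205
```

View pics/w1.png

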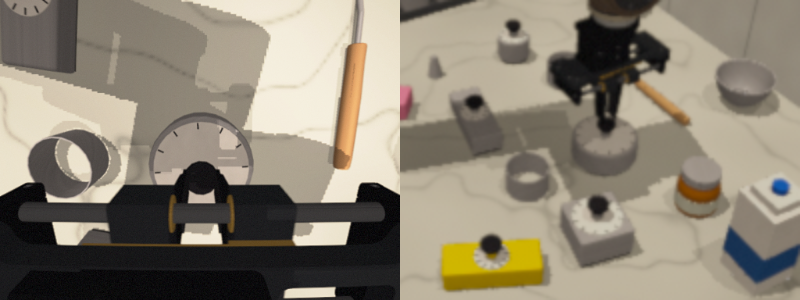

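The fingertips stand over the big round timer's cap, which is at (202,178) in the left half. They are still closing, and the neighbouring items are clear.

>>> {"api": "carry_out", "payload": {
  "moves": [
    {"dx": 0,"dy": 0,"dz": 0,"twist": 0},
    {"dx": 0,"dy": 0,"dz": 0,"twist": 0},
    {"dx": 0,"dy": 0,"dz": 0,"twist": 0},
    {"dx": 0,"dy": 0,"dz": 0.003,"twist": 0},
    {"dx": 0,"dy": 0,"dz": 0.006,"twist": 0}
  ],
  "grip": 0
}}

```text
t: 1.75
eef_pos: [594.1, -76.0, 78.6]
tcp_rot: [3.141, 0.0, 1.571]
ft_force: [0.2, 0.6, 0.3]
opening: 0.004
```

>>> {"api": "carry_out", "payload": {
  "moves": [
    {"dx": 0,"dy": 0,"dz": 0.002,"twist": 0},
    {"dx": 0,"dy": 0,"dz": 0.004,"twist": 0},
    {"dx": 0,"dy": 0,"dz": 0.006,"twist": 0},
    {"dx": 0,"dy": 0,"dz": 0.008,"twist": 0},
    {"dx": 0,"dy": 0,"dz": 0.008,"twist": 0}
  ]
}}

```text
t: 2.25
eef_pos: [594.0, -76.0, 70.5]
tcp_rot: [3.142, -0.0, 1.571]
ft_force: [-0.7, 0.5, 1.5]
opening: 0.009
```

>>> {"api": "carry_out", "payload": {
  "moves": [
    {"dx": 0,"dy": 0,"dz": 0.0015,"twist": 0},
    {"dx": 0,"dy": 0,"dz": 0.003,"twist": 0},
    {"dx": 0,"dy": 0,"dz": 0.0045,"twist": 0},
    {"dx": 0,"dy": 0,"dz": 0.0045,"twist": 0},
    {"dx": 0,"dy": 0,"dz": 0.0045,"twist": 0}
  ]
}}

```text
t: 2.75
eef_pos: [594.0, -76.0, 66.1]
tcp_rot: [3.142, -0.0, 1.571]
ft_force: [-0.2, 0.2, 1.5]
opening: 0.007
```

>>> {"api": "carry_out", "payload": {
  "moves": [
    {"dx": 0,"dy": 0,"dz": 0.001,"twist": 0},
    {"dx": 0,"dy": 0,"dz": 0.002,"twist": 0},
    {"dx": 0,"dy": 0,"dz": 0.003,"twist": 0},
    {"dx": 0,"dy": 0,"dz": 0.003,"twist": 0},
    {"dx": 0,"dy": 0,"dz": 0.003,"twist": 0}
  ]
}}

```text
t: 3.25
eef_pos: [594.0, -76.0, 63.1]
tcp_rot: [3.142, -0.0, 1.571]
ft_force: [-0.3, -0.4, 1.1]
opening: 0.006
```

>>> {"api": "carry_out", "payload": {
  "moves": [
    {"dx": 0,"dy": 0,"dz": 0.001,"twist": 0},
    {"dx": 0,"dy": 0,"dz": 0.002,"twist": 0},
    {"dx": 0,"dy": 0,"dz": 0.002,"twist": 0},
    {"dx": 0,"dy": 0,"dz": 0.002,"twist": 0}
  ]
}}

```text
t: 3.65
eef_pos: [594.1, -76.0, 61.3]
tcp_rot: [3.141, 0.0, 1.571]
ft_force: [-1.3, 0.2, 4.4]
opening: 0.005
```

>>> {"api": "carry_out", "payload": {
  "moves": [
    {"dx": 0,"dy": 0,"dz": -0.01,"twist": 0},
    {"dx": 0,"dy": 0,"dz": -0.03,"twist": 0},
    {"dx": 0,"dy": 0,"dz": -0.06,"twist": 0},
    {"dx": -0.03,"dy": -0.03,"dz": -0.06,"twist": 0},
    {"dx": -0.06,"dy": -0.06,"dz": -0.06,"twist": 0}
  ]
}}

```text
t: 4.15
eef_pos: [533.8, -136.1, 122.3]
tcp_rot: [3.14, 0.001, 1.573]
ft_force: [-0.3, -1.0, -0.0]
opening: 0.004
```

>>> {"api": "carry_out", "payload": {
  "moves": [
    {"dx": -0.03,"dy": -0.03,"dz": 0,"twist": 0},
    {"dx": -0.054,"dy": -0.059,"dz": 0,"twist": 0},
    {"dx": -0.054,"dy": -0.059,"dz": 0,"twist": 0},
    {"dx": -0.054,"dy": -0.059,"dz": 0,"twist": 0}
  ]
}}

```text
t: 4.55
eef_pos: [475.0, -190.6, 121.7]
tcp_rot: [3.141, 0.0, 1.569]
ft_force: [0.3, 0.5, -0.2]
opening: 0.004
```

```bash
cat > look.py <<'E'
from cell import *
from h import *
import sys
k=sys.argv[1]
s=state();print(s["t"],s["eef_pos"],s["ft_force"])
out=[]
for n in("wrist","side"):
    i=camera_info(n);p,d=read_camera(n);np.savez(f"{n}{k}.npz",p=p,d=d,**{k:np.array(i[k]) for k in("mtx","dist_coeffs","R","t")})
    out.append(cv2.resize(p if n=="wrist" else p[130:280,200:400],(400,300)))
cv2.imwrite(f"pics/w{k}.png",np.hstack(out)[:,:,::-1])
E
python3 look.py 2
```

```text
4.55 [ 475.01180779 -190.55198581  121.71994351] [ 0.32541391  0.48524857 -0.22372474]
```

View pics/w2.png

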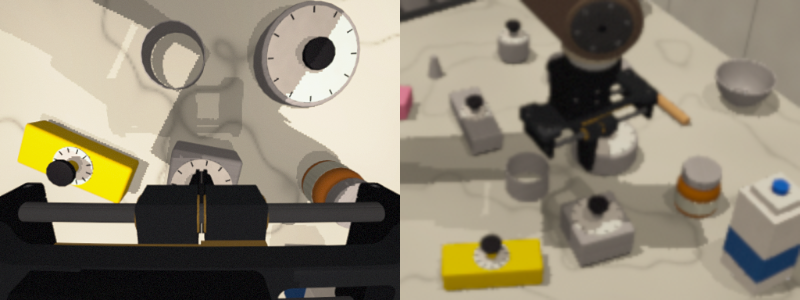

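The square timer's dial is straight ahead of the fingers, but its cap is hidden behind them. I'll check the cap against the scene camera, and the big timer's plunger by depth at (319,52).

Run:
```python
from cell import *
from h import *
W=np.load("wrist2.npz");S=np.load("side2.npz")
def dep(f,c):
    x,y=np.round(c).astype(int); d=np.median(f["d"][y-2:y+3,x-2:x+3]); u=cv2.undistortPoints(np.array([[c]],float),f["mtx"],f["dist_coeffs"])[0,0]
    return (f["R"].T@(np.r_[u,1]*d-f["t"])).round(1)
c,b=blob(W,(408,67),20);print("big",c,dep(W,c),cast(W,c,63)[0], "case",dep(W,[430,100]))
c,b=blob(S,(298,233));print("sq side",c,dep(S,c),cast(S,c,79)[0])
i=camera_info("scene");p,d=read_camera("scene")
f={"p":p,"d":d,**{k:np.array(i[k]) for k in("mtx","dist_coeffs","R","t")}}
# expected scene pixel of square cap
uv=cv2.projectPoints(np.array([[475.,-228,80]]),cv2.Rodrigues(f["R"])[0],f["t"],f["mtx"],f["dist_coeffs"])[0][0,0]
print(uv); x,y=uv.astype(int); cv2.imwrite("pics/s2.png",cv2.resize(p[y-40:y+40,x-40:x+40,::-1],(400,400)))
```

```text
big [407.46896552  67.55478927] [592.2 -77.8  63.9] [592.64809895 -77.69037198  63.        ] case [ 623.9 -100.8   47.1]
sq side [298.625      231.80555556] [ 471.7 -230.5   85.6] [ 475.63060408 -225.46937383   79.        ]
[193.51089729 148.82401524]
```

>>> {"api": "carry_out", "payload": {
  "moves": [
    {"dx": -0.02,"dy": 0,"dz": 0,"twist": 0},
    {"dx": -0.038,"dy": 0,"dz": 0,"twist": 0},
    {"dx": -0.038,"dy": 0,"dz": 0.015,"twist": 0},
    {"dx": -0.038,"dy": 0,"dz": 0.03,"twist": 0},
    {"dx": -0.038,"dy": 0,"dz": 0.03,"twist": 0}
  ]
}}

```text
t: 5.2
eef_pos: [474.7, -227.8, 89.6]
tcp_rot: [-3.139, -0.002, 1.571]
ft_force: [-0.2, -0.4, 0.9]
opening: 0.003
```

```bash
python3 look.py 3
python3 - <<'E'
import numpy as np,cv2
p=np.load('side3.npz')['p'];w=np.load('wrist3.npz')['p']
cv2.imwrite('pics/c3.png',np.hstack([cv2.resize(w,(400,300)),cv2.resize(p[190:265,250:350],(400,300))])[:,:,::-1])
E
```

```text
5.2 [ 474.71285123 -227.79796363   89.64364857] [-0.15070171 -0.42728735  0.8912995 ]
```

View pics/c3.png

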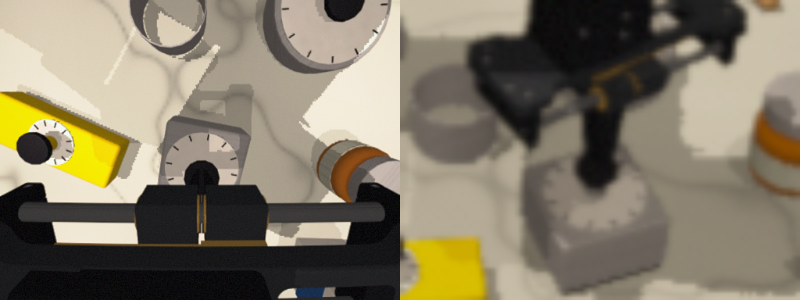

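The fingertips are centred over the square timer's cap, at about (597,168) in the right half, and the neighbours are clear. Now I'll press it.

>>> {"api": "carry_out", "payload": {
  "moves": [
    {"dx": 0,"dy": 0,"dz": 0.004,"twist": 0},
    {"dx": 0,"dy": 0,"dz": 0.007,"twist": 0},
    {"dx": 0,"dy": 0,"dz": 0.009,"twist": 0},
    {"dx": 0,"dy": 0,"dz": 0.011,"twist": 0},
    {"dx": 0,"dy": 0,"dz": 0.011,"twist": 0}
  ]
}}

```text
t: 5.8
eef_pos: [475.1, -228.0, 80.1]
tcp_rot: [3.141, 0.0, 1.571]
ft_force: [0.2, 0.9, 1.3]
opening: 0.004
```

>>> {"api": "carry_out", "payload": {
  "moves": [
    {"dx": 0,"dy": 0,"dz": 0.0015,"twist": 0},
    {"dx": 0,"dy": 0,"dz": 0.003,"twist": 0},
    {"dx": 0,"dy": 0,"dz": 0.0045,"twist": 0},
    {"dx": 0,"dy": 0,"dz": 0.006,"twist": 0},
    {"dx": 0,"dy": 0,"dz": 0.006,"twist": 0}
  ]
}}

```text
t: 6.3
eef_pos: [475.1, -228.0, 74.0]
tcp_rot: [3.141, 0.0, 1.571]
ft_force: [0.7, 0.6, 0.5]
opening: 0.005
```

>>> {"api": "carry_out", "payload": {
  "moves": [
    {"dx": 0,"dy": 0,"dz": 0.001,"twist": 0},
    {"dx": 0,"dy": 0,"dz": 0.002,"twist": 0},
    {"dx": 0,"dy": 0,"dz": 0.0025,"twist": 0},
    {"dx": 0,"dy": 0,"dz": 0.0025,"twist": 0},
    {"dx": 0,"dy": 0,"dz": 0.0025,"twist": 0}
  ]
}}

```text
t: 6.8
eef_pos: [475.1, -228.0, 71.8]
tcp_rot: [3.141, 0.0, 1.571]
ft_force: [1.5, 1.1, 4.0]
opening: 0.004
```

>>> {"api": "carry_out", "payload": {
  "moves": [
    {"dx": 0,"dy": 0,"dz": -0.01,"twist": 0},
    {"dx": 0,"dy": 0,"dz": -0.03,"twist": 0},
    {"dx": 0,"dy": 0,"dz": -0.06,"twist": 0},
    {"dx": 0.03,"dy": 0,"dz": -0.06,"twist": 0},
    {"dx": 0.07,"dy": 0,"dz": -0.06,"twist": 0}
  ]
}}

```text
t: 7.3
eef_pos: [475.1, -158.4, 132.8]
tcp_rot: [3.14, 0.001, 1.568]
ft_force: [0.9, -0.3, -0.2]
opening: 0.007
```

>>> {"api": "carry_out", "payload": {
  "moves": [
    {"dx": 0.04,"dy": -0.007,"dz": 0,"twist": 0},
    {"dx": 0.08,"dy": -0.015,"dz": 0,"twist": 0},
    {"dx": 0.12,"dy": -0.022,"dz": 0,"twist": 0},
    {"dx": 0.16,"dy": -0.03,"dz": 0,"twist": 0},
    {"dx": 0.2,"dy": -0.035,"dz": 0,"twist": 0}
  ]
}}

```text
t: 7.8
eef_pos: [439.1, 43.4, 132.1]
tcp_rot: [-3.141, 0.0, 1.571]
ft_force: [0.7, -0.1, 0.9]
opening: 0.001
```

>>> {"api": "carry_out", "payload": {
  "moves": [
    {"dx": 0.01,"dy": 0,"dz": 0,"twist": 0},
    {"dx": 0.01,"dy": 0,"dz": 0,"twist": 0},
    {"dx": 0.01,"dy": 0,"dz": 0,"twist": 0}
  ]
}}

```text
t: 8.1
eef_pos: [440.3, 51.5, 131.8]
tcp_rot: [3.141, 0.0, 1.571]
ft_force: [0.0, -0.1, -0.9]
opening: 0.005
```

```bash
python3 look.py 4
```

```text
8.1 [440.25371341  51.46191661 131.83943093] [ 0.04189669 -0.09357509 -0.88179921]
```

View pics/w4.png

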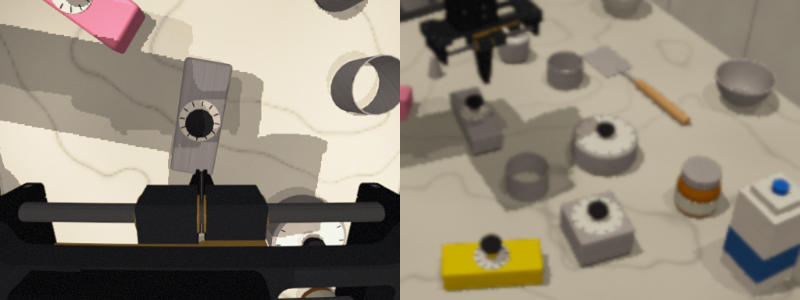

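The grey long timer's cap is clearly visible at (199,122) in the left half. I'll measure it once more.

Run:
```python
from h import *
W=np.load("wrist4.npz");S=np.load("side4.npz");S0=np.load("side0.npz")
c,b=blob(W,(255,156),26);print("long",c,b,cast(W,c,66)[0])
for n,sd in(("big",(303,193)),("sq",(298,233)),("small",(257,145))):
    print(n,blob(S0,sd)[0],blob(S,sd)[0])
```

```text
long [254.78542914 157.82634731] [np.int32(237), np.int32(140), np.int32(36), np.int32(37), np.int32(1002)] [438.29241734  92.45335933  66.        ]
big [302.57446809 192.12765957] [302.33333333 194.48717949]
sq [298.85483871 232.41935484] [298.61666667 234.75      ]
small [256.33333333 142.75      ] [256.4267101  137.61237785]
```

>>> {"api": "carry_out", "payload": {
  "moves": [
    {"dx": 0.03,"dy": -0.001,"dz": 0,"twist": 0},
    {"dx": 0.0405,"dy": -0.001,"dz": 0.01,"twist": 0},
    {"dx": 0.0405,"dy": -0.001,"dz": 0.035,"twist": 0},
    {"dx": 0.0405,"dy": -0.001,"dz": 0.055,"twist": 0},
    {"dx": 0.0405,"dy": -0.001,"dz": 0.055,"twist": 0}
  ]
}}

```text
t: 8.7
eef_pos: [438.0, 91.8, 74.5]
tcp_rot: [-3.137, 0.0, 1.57]
ft_force: [-0.3, -0.7, 0.4]
opening: 0.003
```

>>> {"api": "carry_out", "payload": {
  "moves": [
    {"dx": 0,"dy": 0,"dz": 0.004,"twist": 0},
    {"dx": 0,"dy": 0,"dz": 0.007,"twist": 0},
    {"dx": 0,"dy": 0,"dz": 0.009,"twist": 0},
    {"dx": 0,"dy": 0,"dz": 0.011,"twist": 0},
    {"dx": 0,"dy": 0,"dz": 0.011,"twist": 0}
  ]
}}

```text
t: 9.2
eef_pos: [439.3, 92.5, 65.8]
tcp_rot: [3.141, 0.0, 1.571]
ft_force: [0.7, -1.2, 1.9]
opening: 0.002
```

>>> {"api": "carry_out", "payload": {
  "moves": [
    {"dx": 0,"dy": 0,"dz": 0.0015,"twist": 0},
    {"dx": 0,"dy": 0,"dz": 0.003,"twist": 0},
    {"dx": 0,"dy": 0,"dz": 0.0045,"twist": 0},
    {"dx": 0,"dy": 0,"dz": 0.006,"twist": 0},
    {"dx": 0,"dy": 0,"dz": 0.006,"twist": 0}
  ]
}}

```text
t: 9.7
eef_pos: [439.1, 92.6, 59.5]
tcp_rot: [3.141, -0.0, 1.571]
ft_force: [1.2, -0.7, 1.9]
opening: 0.004
```

>>> {"api": "carry_out", "payload": {
  "moves": [
    {"dx": 0,"dy": 0,"dz": 0.001,"twist": 0},
    {"dx": 0,"dy": 0,"dz": 0.002,"twist": 0},
    {"dx": 0,"dy": 0,"dz": 0.003,"twist": 0},
    {"dx": 0,"dy": 0,"dz": 0.003,"twist": 0},
    {"dx": 0,"dy": 0,"dz": 0.003,"twist": 0}
  ]
}}

```text
t: 10.2
eef_pos: [439.1, 92.6, 56.7]
tcp_rot: [3.141, -0.0, 1.571]
ft_force: [1.0, 0.5, 3.8]
opening: 0.005
```

At the end stop. Lift, back off and check.

>>> {"api": "carry_out", "payload": {
  "moves": [
    {"dx": 0,"dy": 0,"dz": -0.01,"twist": 0},
    {"dx": 0,"dy": 0,"dz": -0.03,"twist": 0},
    {"dx": 0,"dy": 0,"dz": -0.07,"twist": 0},
    {"dx": -0.02,"dy": 0,"dz": -0.11,"twist": 0},
    {"dx": -0.05,"dy": 0,"dz": -0.14,"twist": 0}
  ]
}}

```text
t: 10.7
eef_pos: [438.6, 42.7, 199.3]
tcp_rot: [3.141, -0.0, 1.573]
ft_force: [0.5, 0.1, -0.7]
opening: 0.006
```

>>> {"api": "carry_out", "payload": {
  "moves": [
    {"dx": -0.01,"dy": 0,"dz": 0,"twist": 0},
    {"dx": -0.01,"dy": 0,"dz": 0,"twist": 0},
    {"dx": -0.01,"dy": 0,"dz": 0,"twist": 0}
  ]
}}

```text
t: 11.0
eef_pos: [438.3, 32.8, 195.8]
tcp_rot: [-3.14, -0.0, 1.57]
ft_force: [-0.2, 0.3, -0.1]
opening: 0.005
```

```bash
python3 look.py 5
python3 - <<'E'
from h import *
S=np.load("side5.npz");S0=np.load("side0.npz")
for n,sd in(("big",(303,193)),("sq",(298,233)),("long",(237,182)),("small",(257,143))):
    print(n,blob(S0,sd,8)[0],blob(S,sd,8)[0])
E
```

```text
11.0 [438.31025724  32.84001557 195.83002559] [-0.23068192  0.31867892 -0.13779136]
big [302.57446809 192.12765957] [302.31111111 194.33333333]
sq [298.85483871 232.41935484] [298.61666667 234.75      ]
long [236.77358491 180.28301887] [236.95918367 182.04081633]
small [256.33333333 142.75      ] [256.33333333 142.75      ]
```

View pics/w5.png

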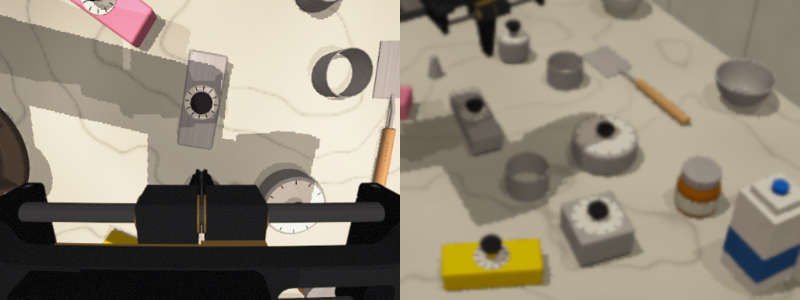

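All three caps now sit lower than at the start, the small timer's cap has not moved, and everything stands where it was. The arm is clear.

```bash
python3 -c "
from cell import *
print(job_done())"
```

```text
the job is handed in; nothing more can be done
None
```

I pressed the big round, then the square, then the long grey timer straight down with shut fingertips, and handed the job in at about 11 s.

- **Presses:** On each timer the force stayed at about 1–2 N along the stroke. It then rose to 3.8–4.4 N, which means the plunger had reached its end stop, well under the 20 N limit.
- **Last checks:** In the side picture the three caps sit 1.8–2.3 pixels lower than at the start, with under 0.3 pixel of sideways shift. The small round timer's cap is unchanged. In the pictures the other items, including the yellow and pink look-alikes, stand where they were. The arm was clear, with the force reading about zero.
- **Disagreements:** For the square timer, the side camera's depth and its ray cast differed by about 5 mm. I aimed between them, and a close view showed the fingers centred on the cap. No check failed.

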